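# Wedge the rocking loaf bin

## Task

The loaf bin rocks because the foot under its front left corner (as you face the glass) has lost its rubber cap. Without picking anything up, push the door wedge thin edge first along the counter under that short foot until the foot rests snugly on it but the bin still stands level; then press down firmly with a fingertip on top of the bin over that corner to check that it no longer rocks, and take the hand away. Do not shove the bin along, and leave everything else on the counter where it is.

Things in the scene. Friction and masses are not known exactly. Their poses are not given: they have to be found in the camera images.
- bin: Stainless loaf bin with a sliding glass front, 250 mm deep (x), 360 wide (y), 200 high, about 2.5 kg with its loaf, loose. Origin: on the counter under its centre, z up, +x out of the glass; facing the glass, its left end is -y. Underside flat, 20 mm above the counter; end walls upright. Three feet with round rubber caps, 24 mm wide, at (97, 153), (-97, 153), (-97, -153) mm; the fourth, (97, -153), is bare.
- bin_short_foot (a point): Lowest point of the bare foot, front left: a steel dome of 9 mm radius that hangs 11 mm above the counter, 27 mm in from the left end wall and 28 mm in from the glass front. Axes as the bin's. The bin rests level on its other three feet; 2 to 3 N down on this corner makes it rock by up to 4 degrees. Pushed sideways with over about 16 N the bin slides.
- bin_corner (a point): The point on the bin's flat top, 200 mm above the counter, straight above the short foot. Press within about 40 mm of it, with 6 to 15 N; at least 4 N for 0.3 s counts.
- wedge: Grey rubber door wedge, 130 mm long (x), 44 wide (y), 110 g, lying flat to the left of the bin, thin edge roughly towards the short foot, hanging hole near the heel. Origin: centre of its flat underside, z up; +x points to the thin edge. Its top rises straight from 3 mm (x = +65) to 26 mm at the upright heel face (x = -65). Friction on the counter is about 0.6: sliding free it takes under 1.5 N.
- wedge_edge (a point): Middle of the wedge's thin edge, 3 mm above the counter, 65 mm ahead of the wedge's origin. The foot comes to bear on the slope when this edge is 44 mm past the foot, the heel, if it came in square to the left end wall, then 60 mm short of that wall. From there the resistance rises to 5 N and more within a few mm; pushed over 8 mm farther the bin stands out of level.
- mug: Yellow ceramic mug, 82 mm across, 92 mm high; origin under its centre. To be left alone.
- toothpicks: Push dispenser of toothpicks, clear with a white top, 48 mm across, 78 mm high; origin under its centre. To be left alone.
- clip: White plastic bag clip lying flat, 133 mm long (x), 19 mm wide, 13 mm high; origin under its middle. To be left alone.
- strainer: Steel tea strainer, bowl 77 mm across and 32 mm high, handle reaching 147 mm to its -x; origin under the bowl. To be left alone.
- honey: Honey jar, 62 mm across, 88 mm high; origin under its centre. To be left alone.
- teaspoon: Steel teaspoon, 140 mm long (x), lying flat; origin under its middle. To be left alone.
- salt: Salt shaker, 42 mm across, 61 mm high; origin under its centre. To be left alone.
There are look-alikes about, which are no part of the job. Leave any green or orange look-alike of the wedge alone.

How it is judged:
On the way, in this order (a step that is already met when the one before it is completed fails the run):
1. the wedge is under the short foot, which rests on it, and the bin stands level (y of bin_short_foot in the frame of wedge between -0.018 and 0.018 m and x of bin_short_foot in the frame of wedge between 0 and 0.045 m and contact force between wedge and bin above 0.5 N and angle between bin's own z axis and vertical below 0.009 rad and angle between wedge's own z axis and vertical below 0.06 rad), for 0.2 s.
2. the fingers press down on the bin's top over that corner and the bin does not rock (contact force between the fingers and bin above 4 N and horizontal distance between the grasp point and bin_corner below 0.06 m and height (world z) of the grasp point above 0.2 m and angle between bin's own z axis and vertical below 0.009 rad and contact force between wedge and bin above 0.5 N), for 0.3 s.
At the end, for the whole second after the job is handed in: The short foot rests on the wedge (at least 0.5 N, within 18 mm of the wedge's middle line, on the thinner half), the wedge lies flat, the bin is at rest within 0.5 degrees of level and within 25 mm of where it stood, and the other things are within 30 mm of where they were (all of step 1 and distance of bin from where it was at the start of the episode below 0.025 m and linear speed of each of bin, wedge below 0.01 m/s and distance of each of mug, toothpicks, clip, strainer, honey, teaspoon, salt from where it was at the start of the episode below 0.03 m); the robot touches nothing.
It fails at once if the wedge is lifted or tipped up (height (world z) of wedge above 0.012 m or angle between wedge's own z axis and vertical above 0.3 rad).
It fails at once if the bin is lifted or tipped over (height (world z) of bin above 0.015 m or angle between bin's own z axis and vertical above 0.12 rad).
It fails at once if the bin is shoved more than 25 mm (distance of bin from where it was at the start of the episode above 0.025 m).
It fails at once if another thing on the counter is moved more than 30 mm (distance of any of mug, toothpicks, clip, strainer, honey, teaspoon, salt from where it was at the start of the episode above 0.03 m).
It also fails if it takes over 56 s, if anything falls off the work surface, if the arm or the gripper's body presses on something with over 40 N, if the wrist force passes 120 N, or if a joint passes its speed limit or range.

## Robot

A 6-joint arm with a two-finger parallel gripper is mounted at the origin on the work surface. World frame = base frame: x ahead of the robot, y to its left, z up, the work surface at z = 0. Lengths are in m, angles in rad, forces in N, time in s.
With the tool pointing down it reaches from about 0.2 to 0.875 m from the base axis. Payload 3.4 kg.
Tool frame: the origin (TCP) lies between the finger pads; the fingertips stand 25 mm ahead of it and the grasp point (between the pads) lies 6 mm ahead of it; z points along the fingers, y is the direction in which the jaws open and shut (so a half turn about z gives the same grasp; the last joint's range is limited). The gripper opens to 94 mm and grips with 3 to 60 N. Pads are 16 mm wide; open, the fingers measure 119 mm over their backs; the gripper's body (75 mm by 177 mm) begins 78 mm behind the grasp point.
Start: joints at [-1.344, 0.276, 1.505, -0, 1.361, -0.121], TCP at [0.196, -0.541, 0.23] pointing down, gripper open.
Joint ranges: [-2.89, 2.89], [-0.75, 2.08], [0.22, 2.7], [-1.18, 4.32], [0.11, 2.71], [-2.7, 2.7]. Speed limits (rad/s): [2.57, 2.57, 3.14, 3.14, 3.14, 3.14].

## Interface

Orientations are given as [roll, pitch, yaw] about the fixed x, y, z axes, in that order (R = Rz(yaw) Ry(pitch) Rx(roll)).
In Python, from plant import sense, get_image, job_done gives the robot as it stands.
- The arm moves only by the tool play_rows, never from a script. Its arguments are lists of equal length, an entry for each row: "translation": the shift along the tool's x, y, z in m, a list of three; "yaw": the turn about the tool's z in rad; "hand": the opening, from 0 (shut) to 1 (fully open). In form: {"translation": [[tx, ty, tz], ...], "yaw": [yaw, ...], "hand": [hand, ...]}. A call has 1 to 10 rows; each row shifts and turns the commanded pose from where the row before left it, along the tool's axes as they then stand; what a row does not reach is not made up. A row lasts 1/10 s, in which the tool goes at most 50 mm and 8.59 degrees, less where a joint would pass 70% of its speed; a pose out of reach is approached as far as the arm can. A call with a gripper value outside its range is refused whole. The fingers move at their own pace and stop on an object; the grip force is fixed at half the most. Time passes only in rows, so rows that do not move let the fingers close. It gives the time, the measured TCP pose, the force and the opening at its end, in the units of the state.
- sense(): the state, without advancing time (a new reading comes with each control period).
- get_image(name): name is "scene" or "top" or "wrist"; returns a dict with "pixels" (480x640x3 uint8, red, green, blue), "fx", "fy", "cx", "cy" (pixels), "world_from_camera" (4x4, takes a point from camera to world coordinates). Camera axes: x right, y down, z forward; pixel columns grow to the right and rows downward; lengths in m; the calibration is good to about 2 mm. A picture is of the moment at which its call begins. There is no depth.
- job_done(): hands the job in, once; it reports no verdict.
The state is a dict: "time_s": time; "joints": joint angles; "qvel": joint speeds; "effort": joint torques, N m; "tool_pos": TCP position; "orientation": TCP orientation; "ft_force": force on the tool from outside, world axes, zero at the start; "torque": the same for the moment, N m; "opening": finger opening in m.
Only numpy, scipy, OpenCV 4.12 (cv2) and the standard library are available. Lean on these libraries where they do the work, as an engineer would, in place of code of your own. Each camera call takes 0.05 s, during which the arm holds its last target. There are 200 camera calls.

## Working session

There is one attempt and no reset: what is moved stays moved. The work goes in short steps, Python scripts to look and compute and a tool call to move; the robot and the scene stay as the last step left them, time stands still between calls to the robot, and variables do not carry over. Pictures are saved under pics/ and viewed, about 8 in all and at most 12, crops included, and the job is handed in when it is done.

Besides the shell and the picture viewer there is one more tool, called after ">>>" by a JSON object that holds its "fn" and its "kwargs", one argument or row to a line. play_rows: Moves the arm, as the interface text tells. Its arguments: {"type":"object","properties":{"translation":{"type":"array"},"yaw":{"type":"array"},"hand":{"type":"array"}},"required":["translation","yaw","hand"]}

```bash
mkdir -p pics; cat > h.py <<'E'
import numpy as np,cv2
from plant import sense,get_image,job_done
def grab(n,f):
    im=get_image(n); np.savez('pics/'+f+'.npz',**im); cv2.imwrite('pics/'+f+'.png',im['pixels'][:,:,::-1]); return im
def ray(im,u,v,z):
    T=np.array(im['world_from_camera']); d=T[:3,:3]@np.array([(u-im['cx'])/im['fx'],(v-im['cy'])/im['fy'],1.]); o=T[:3,3]
    return o+d*(z-o[2])/d[2]
def proj(im,p):
    T=np.linalg.inv(np.array(im['world_from_camera'])); q=T[:3,:3]@np.array(p)+T[:3,3]
    return np.array([im['fx']*q[0]/q[2]+im['cx'],im['fy']*q[1]/q[2]+im['cy']])
E
python3 - <<'E'
from h import *
for n in ['top','scene']:
    im=grab(n,n+'0'); print(n,np.round(im['world_from_camera'],3),im['fx'])
print(sense())
E
```

```text
top [[-0.011 -0.998  0.066  0.485]
 [-1.     0.011 -0.002  0.004]
 [ 0.002 -0.066 -0.998  1.264]
 [ 0.     0.     0.     1.   ]] 434.792556612396
scene [[ 0.262  0.67  -0.695  1.227]
 [ 0.965 -0.174  0.196 -0.201]
 [ 0.01  -0.722 -0.692  0.775]
 [ 0.     0.     0.     1.   ]] 463.25552814378307
{'time_s': 0.1, 'joints': array([-1.34400191e+00,  2.76511201e-01,  1.50596581e+00, -1.54630274e-05,
        1.36069874e+00, -1.21013369e-01]), 'qvel': array([ 0.00169304, -0.00149207, -0.00464777, -0.00050548, -0.00061732,
       -0.00067637]), 'effort': array([ 2.55322593e-03, -4.05455339e+01, -2.37779224e+01,  7.03715533e-02,
        2.98646057e-02, -4.30522834e-05]), 'tool_pos': array([ 0.19586154, -0.54013197,  0.22971916]), 'orientation': array([-3.14001931e+00, -1.76100972e-04,  3.47810887e-01]), 'ft_force': array([ 0.49616398,  0.40247839, -0.11922061]), 'torque': array([-0.01417589,  0.00340405,  0.02390759]), 'opening': 0.0939561846003537}
```

View pics/top0.png

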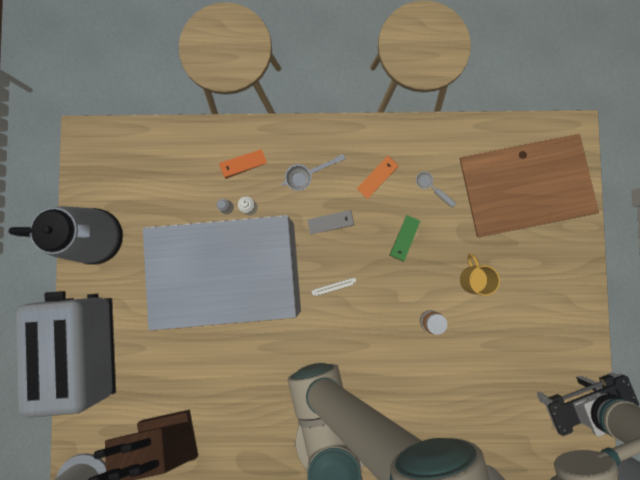

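View pics/scene0.png

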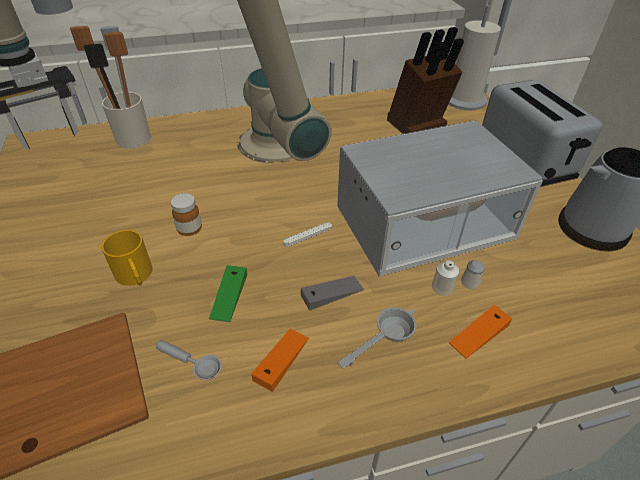

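The top view shows the bin top at about (143–299, 216–329), with its glass facing up in the image (+x). The grey wedge is at (331,222), thin edge to the left towards the bin and hole at (347,219). Next I'll measure both.

```bash
python3 - <<'E'
from h import *
im=dict(np.load('pics/top0.npz')); px=im['pixels']; hsv=cv2.cvtColor(px,cv2.COLOR_RGB2HSV)
m=((hsv[...,1]<70)).astype(np.uint8)*255
m[:120]=0
# wedge
w=np.zeros_like(m); w[200:245,303:362]=m[200:245,303:362]
c=max(cv2.findContours(w,0,2)[0],key=cv2.contourArea); r=cv2.minAreaRect(c); print('wedge',cv2.contourArea(c),r); b=cv2.boxPoints(r); print(b)
for p in b: print(ray(im,*p,0.0)[:2].round(4),ray(im,*p,.026)[:2].round(4))
bb=np.zeros_like(m); bb[205:340,130:303]=m[205:340,130:303]; bb=cv2.morphologyEx(bb,cv2.MORPH_OPEN,np.ones((7,7)))
c=max(cv2.findContours(bb,0,2)[0],key=cv2.contourArea); a=cv2.approxPolyDP(c,4,True)[:,0]; print('bin',a.tolist())
for p in a: print(p,ray(im,*p,.2)[:2].round(4),ray(im,*p,.02)[:2].round(4))
im2=dict(np.load('pics/scene0.npz'))
A=cv2.resize(px[190:340,130:370],None,fx=3.3,fy=3.3,interpolation=cv2.INTER_CUBIC)
cv2.imwrite('pics/c1.png',A[:,:,::-1])
B=cv2.resize(im2['pixels'][110:320,290:550],None,fx=2.8,fy=2.8,interpolation=cv2.INTER_CUBIC)
cv2.imwrite('pics/c2.png',B[:,:,::-1])
E
```

```text
wedge 667.5 ((330.2171325683594, 221.64224243164062), (16.11238670349121, 45.35942459106445), 78.2317123413086)
[[306.37103 218.38101]
 [350.77704 209.12976]
 [354.06323 224.90347]
 [309.65723 234.15472]]
[0.6337 0.071 ] [0.6307 0.0696]
[ 0.6596 -0.0592] [ 0.656  -0.0579]
[ 0.6131 -0.0682] [ 0.6104 -0.0667]
[0.5874 0.0618] [0.5853 0.0606]
bin [[292, 221], [277, 215], [145, 226], [148, 329], [296, 317], [300, 304]]
[292 221] [0.6042 0.0959] [0.6243 0.1113]
[277 215] [0.6194 0.1327] [0.6421 0.1544]
[145 226] [0.5958 0.457 ] [0.6145 0.5335]
[148 329] [0.3454 0.4455] [0.3218 0.5201]
[296 317] [0.3701 0.0874] [0.3507 0.1014]
[300 304] [0.4013 0.0775] [0.3871 0.0899]
```

View pics/c1.png

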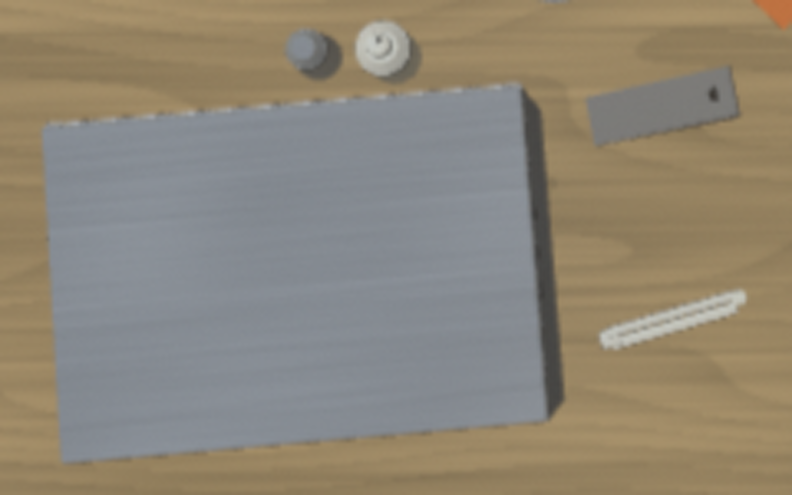

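View pics/c2.png

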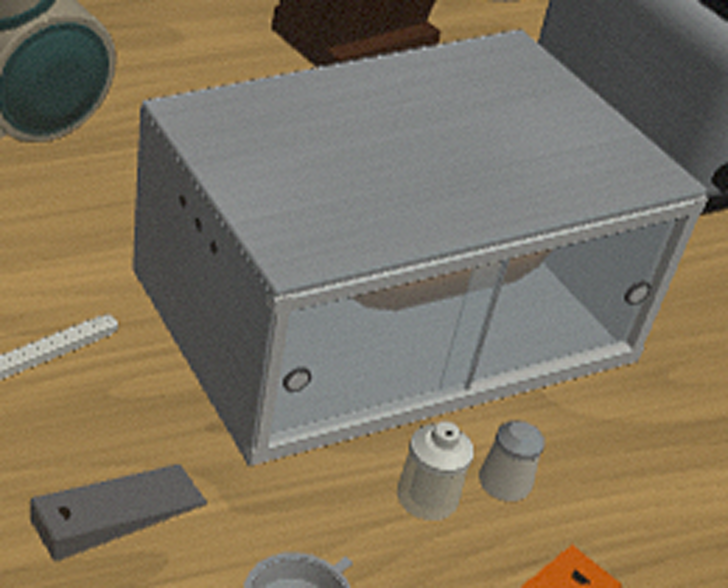

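Both crops are clear. In c1 the bin's top corners are at (43,125), (520,85), (548,420), (63,461), and the wedge corners are at thin (587,99), (597,147) and heel (731,66), (739,116). I'll combine these with the scene view.

```bash
cat > geo.py <<'E'
from h import *
def fit(local,world):  # rigid 2D
    l=np.array(local);w=np.array(world);lc=l-l.mean(0);wc=w-w.mean(0)
    a=np.arctan2((lc[:,0]*wc[:,1]-lc[:,1]*wc[:,0]).sum(),(lc*wc).sum())
    R=np.array([[np.cos(a),-np.sin(a)],[np.sin(a),np.cos(a)]]); t=w.mean(0)-R@l.mean(0)
    return R,t,a,np.linalg.norm(w-(l@R.T+t),axis=1)
E
python3 - <<'E'
from geo import *
t=dict(np.load('pics/top0.npz')); s=dict(np.load('pics/scene0.npz'))
c1=lambda u,v:((u+.5)/3.3-.5+130,(v+.5)/3.3-.5+190); c2=lambda u,v:((u+.5)/2.8-.5+290,(v+.5)/2.8-.5+110)
L=[(.125,.18),(.125,-.18),(-.125,-.18),(-.125,.18)]
for n,im,f,P in [('top',t,c1,[(43,125),(520,85),(548,420),(63,461)]),('scene',s,c2,[(705,199),(275,297),(143,103),(518,30)])]:
    W=[ray(im,*f(*p),.2)[:2] for p in P]; R,tt,a,e=fit(L,W)
    print(n,'bin',tt.round(4),a.round(4),e.round(4),'foot',(R@[.097,-.153]+tt).round(4))
# wedge
W=[ray(t,*c1(*p),z)[:2] for p,z in [((587,99),.003),((597,147),.003),((739,116),.026),((731,66),.026)]]
L=[(.065,-.022),(.065,.022),(-.065,.022),(-.065,-.022)]
print(np.round(W,4)); R,tt,a,e=fit(L,W); print('wedge top',tt.round(4),a.round(4),e.round(4))
W=[ray(s,*c2(*p),z)[:2] for p,z in [((180,465),.003),((207,502),.003),((32,500),.026)]]; print(np.round(W,4))
R,tt,a,e=fit([L[1],L[0],L[2]],W); print('wedge scene',tt.round(4),a.round(4),e.round(4))
for n,p,z in [('tooth',(383,45),.078),('salt',(306,48),.061)]: print(n,ray(t,*c1(*p),z))
for n,p in [('strainer',(298,177)),('strh',(345,157)),('green',(405,238)),('orange',(378,177)),('clipR',(355,281)),('clipL',(313,292))]: print(n,ray(t,*p,.015)[:2].round(3))
E
```

```text
top bin [0.4813 0.2755] 0.0743 [0.0017 0.0026 0.0014 0.0024] foot [0.5894 0.1301]
scene bin [0.4881 0.2712] 0.0693 [0.007  0.0036 0.0048 0.0045] foot [0.5954 0.1253]
[[ 0.6296  0.0675]
 [ 0.587   0.059 ]
 [ 0.6107 -0.0653]
 [ 0.6545 -0.059 ]]
wedge top [6.205e-01 5.000e-04] 1.7599 [0.0011 0.0013 0.0021 0.0002]
[[ 0.5908  0.0611]
 [ 0.6322  0.0693]
 [ 0.6148 -0.0649]]
wedge scene [0.624 0.002] 1.764 [0.001  0.0011 0.0011]
tooth [0.66813293 0.23329742 0.078     ]
salt [0.66890666 0.30159275 0.061     ]
strainer [0.753 0.094]
strh [ 0.811 -0.044]
green [ 0.572 -0.213]
orange [ 0.751 -0.139]
clipR [ 0.45  -0.068]
clipL [0.42  0.053]
```

>>> {"fn": "play_rows", "kwargs": {
  "translation": [
    [0,0,0],
    [0,0,0],
    [0,0,0],
    [0,0,0],
    [0,0,0],
    [0,0,0],
    [0,0,0],
    [0,0,0],
    [0,0,0],
    [0,0,0]
  ],
  "yaw": [-0.1413,-0.1413,-0.1413,-0.1413,-0.1413,-0.1413,-0.1413,-0.1413,-0.1413,-0.1413],
  "hand": [0.16,0.16,0.16,0.16,0.16,0.16,0.16,0.16,0.16,0.16]
}}

```text
time_s: 1.1
tool_pos: [0.1959, -0.5403, 0.2299]
orientation: [-3.142, -0.001, 1.767]
ft_force: [0.1, -0.6, -1.0]
opening: 0.0173
```

>>> {"fn": "play_rows", "kwargs": {
  "translation": [
    [0.022,0.0325,0],
    [0.022,0.0325,0],
    [0.022,0.0325,0],
    [0.022,0.0325,0],
    [0.022,0.0325,0],
    [0.022,0.0325,0],
    [0.022,0.0325,0],
    [0.022,0.0325,0]
  ],
  "yaw": [0,0,0,0,0,0,0,0],
  "hand": [0.16,0.16,0.16,0.16,0.16,0.16,0.16,0.16]
}}

```text
time_s: 1.9
tool_pos: [0.4188, -0.3172, 0.2302]
orientation: [-3.141, -0.0, 1.761]
ft_force: [0.1, 0.4, -0.3]
opening: 0.0149
```

>>> {"fn": "play_rows", "kwargs": {
  "translation": [
    [0.022,0.0325,0],
    [0.022,0.0325,0],
    [0.022,0.0325,0],
    [0.022,0.0325,0],
    [0.022,0.0325,0],
    [0.022,0.0325,0],
    [0.022,0.0325,0],
    [0.022,0.0325,0],
    [0,0,0],
    [0,0,0]
  ],
  "yaw": [0,0,0,0,0,0,0,0,0,0],
  "hand": [0.16,0.16,0.16,0.16,0.16,0.16,0.16,0.16,0.16,0.16]
}}

```text
time_s: 2.9
tool_pos: [0.64, -0.0961, 0.2295]
orientation: [-3.14, -0.0, 1.763]
ft_force: [-0.1, -0.6, -0.9]
opening: 0.0154
```

>>> {"fn": "play_rows", "kwargs": {
  "translation": [
    [0,0,0.033],
    [0,0,0.033],
    [0,0,0.033],
    [0,0,0.033],
    [0,0,0.033],
    [0,0,0.02],
    [0,0,0.013],
    [0,0,0],
    [0,0,0]
  ],
  "yaw": [0,0,0,0,0,0,0,0,0],
  "hand": [0.16,0.16,0.16,0.16,0.16,0.16,0.16,0.16,0.16]
}}

```text
time_s: 3.8
tool_pos: [0.6404, -0.0975, 0.0333]
orientation: [3.141, 0.001, 1.76]
ft_force: [0.2, 0.1, 0.7]
opening: 0.0149
```

```bash
python3 - <<'E'
from h import *
s=grab('scene','s1'); w=grab('wrist','w1'); print(sense()['tool_pos'],sense()['ft_force'])
B=cv2.resize(s['pixels'][150:330,250:450],None,fx=2.4,fy=2.4,interpolation=cv2.INTER_CUBIC)
W=cv2.resize(w['pixels'],(320,240))
o=np.zeros((432,800,3),np.uint8); o[:,:480]=B; o[:240,480:]=W
cv2.imwrite('pics/c3.png',o[:,:,::-1])
E
```

```text
[ 0.64113377 -0.09731336  0.0340751 ] [0.6615605  0.33101126 0.31948789]
```

View pics/c3.png

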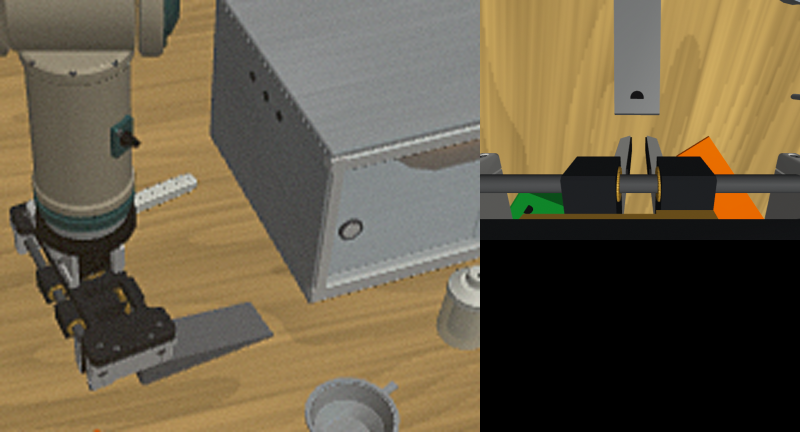

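The picture shows the fingers (at about (625–655,150)) centred behind the heel and its hole (637,97), with a clear gap. The wedge hasn't moved. The wrist camera faces the bin, so I'll check how far it sticks out, then push.

```bash
python3 - <<'E'
from h import *
w=dict(np.load('pics/w1.npz')); print(np.round(w['world_from_camera'],3)); print(sense()['ft_force'])
E
```

```text
[[ 0.982  0.181  0.048  0.627]
 [ 0.187 -0.953 -0.237 -0.028]
 [ 0.002  0.242 -0.97   0.189]
 [ 0.     0.     0.     1.   ]]
[0.6615605  0.33101126 0.31948789]
```

>>> {"fn": "play_rows", "kwargs": {
  "translation": [
    [0.008,0,0],
    [0.008,0,0],
    [0.005,0,0],
    [0.005,0,0],
    [0.005,-0.0003,0],
    [0.005,-0.0003,0],
    [0.005,-0.0003,0],
    [0.005,-0.0003,0]
  ],
  "yaw": [0,0,0,0,0,0,0,0],
  "hand": [0.16,0.16,0.16,0.16,0.16,0.16,0.16,0.16]
}}

```text
time_s: 4.7
tool_pos: [0.6303, -0.0515, 0.0325]
orientation: [3.141, 0.0, 1.761]
ft_force: [0.3, -0.6, 0.1]
opening: 0.0152
```

```bash
python3 - <<'E'
from h import *
s=dict(np.load('pics/s1.npz'));w=dict(np.load('pics/w1.npz'))
p=w['world_from_camera'][:3,3]; u=proj(s,p); print(u,'in c3',(u-[250,150])*2.4)
q=w['world_from_camera']; print('5cm behind',(proj(s,p-q[:3,2]*.05)-[250,150])*2.4, 'tcp',(proj(s,sense()['tool_pos'])-[250,150])*2.4)
t=grab('top','t2')
cv2.imwrite('pics/c4.png',cv2.resize(t['pixels'][170:330,230:430],None,fx=3.5,fy=3.5,interpolation=cv2.INTER_CUBIC)[:,:,::-1])
E
```

```text
[320.62555041 232.42883081] in c3 [169.50132099 197.82919393]
5cm behind [184.88636357 145.39814189] tcp [141.89880915 337.26212707]
```

View pics/c4.png

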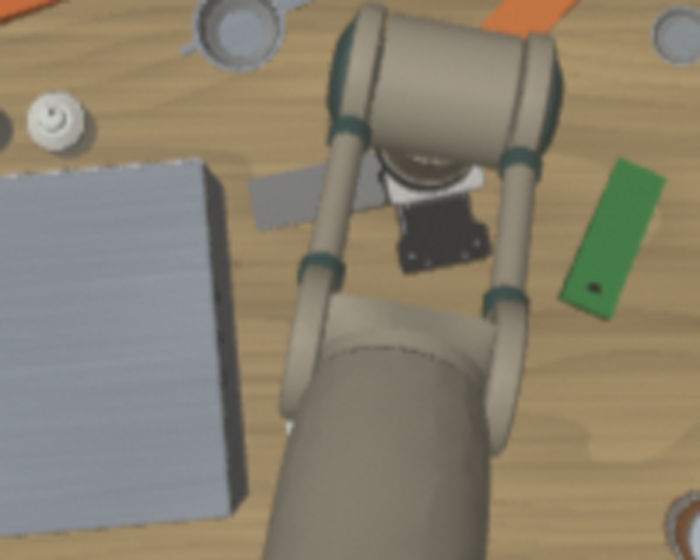

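The camera's computed position (169,198) in the c3 crop shows only clip and counter, so it has no solid body there. The top view confirms the wedge sliding straight towards the bin's corner. I'll keep pushing.

>>> {"fn": "play_rows", "kwargs": {
  "translation": [
    [0.006,-0.0003,0],
    [0.006,-0.0003,0],
    [0.006,-0.0003,0],
    [0.006,-0.0003,0],
    [0.006,-0.0003,0],
    [0.006,-0.0003,0],
    [0.006,-0.0003,0],
    [0.006,-0.0003,0],
    [0.006,-0.0003,0],
    [0.006,-0.0003,0]
  ],
  "yaw": [0,0,0,0,0,0,0,0,0,0],
  "hand": [0.16,0.16,0.16,0.16,0.16,0.16,0.16,0.16,0.16,0.16]
}}

```text
time_s: 5.75
tool_pos: [0.6158, 0.0071, 0.0324]
orientation: [-3.141, -0.0, 1.761]
ft_force: [0.3, -0.6, -0.2]
opening: 0.0151
```

>>> {"fn": "play_rows", "kwargs": {
  "translation": [
    [0.004,-0.0002,0],
    [0.004,-0.0002,0],
    [0.004,-0.0002,0],
    [0.003,-0.0002,0],
    [0,0,0]
  ],
  "yaw": [0,0,0,0,0],
  "hand": [0.16,0.16,0.16,0.16,0.16]
}}

```text
time_s: 6.25
tool_pos: [0.6122, 0.0216, 0.0324]
orientation: [-3.141, -0.0, 1.761]
ft_force: [-0.2, -0.1, -0.1]
opening: 0.015
```

```bash
python3 - <<'E'
from h import *
w=grab('wrist','w2'); t=grab('top','t3'); s=grab('scene','s3'); print(sense()['tool_pos'],sense()['ft_force'])
o=np.zeros((420,800,3),np.uint8)
o[:,:400]=cv2.resize(s['pixels'][190:340,280:440],(400,420),interpolation=cv2.INTER_CUBIC); o[:300,400:]=cv2.resize(w['pixels'],(400,300))
cv2.imwrite('pics/c5.png',o[:,:,::-1])
E
```

```text
[0.61244056 0.02110532 0.03251072] [-0.74572054  0.82889978 -0.32802089]
```

View pics/c5.png

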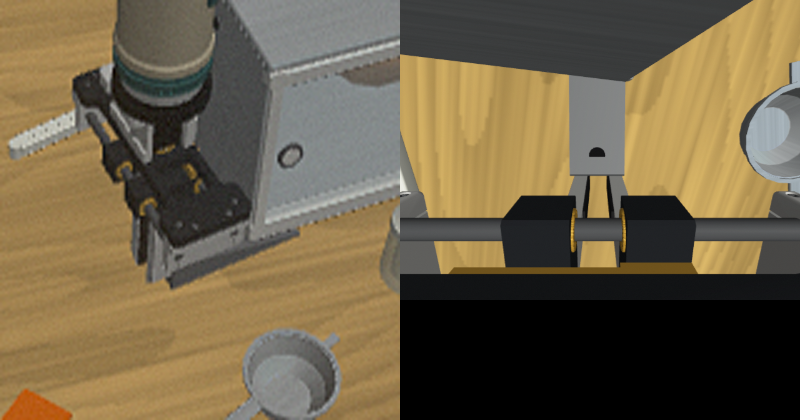

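The wrist view shows the wedge centred ahead of the fingers: heel at (570–624,175), entering under the wall bottom at (569–625,78), close to the front corner at (632,80). I'll work out the lateral position from these pixels.

```bash
python3 - <<'E'
from geo import *
w=dict(np.load('pics/w2.npz')); f=lambda u,v:((u-400)*1.6,v*1.6)
C=ray(w,*f(632,80),.02)[:2]; A=ray(w,*f(402,54),.02)[:2]
h=[ray(w,*f(*p),.026)[:2] for p in [(570,175),(624,175)]]
e=[ray(w,*f(*p),.015)[:2] for p in [(569.5,77),(625,81)]]
print('corner',C,'wallpt',A,'heel',h,'enter',e)
y=(C-A);print('wall dir angle',np.arctan2(y[1],y[0]))
for yaw in (np.arctan2(y[1],y[0]),.072):
    R=np.array([[np.cos(yaw),-np.sin(yaw)],[np.sin(yaw),np.cos(yaw)]]); foot=C+R@[-.028,.027]
    hc=np.mean(h,0); a=1.761; d=np.array([np.cos(a),np.sin(a)]); n=np.array([-d[1],d[0]]); o=hc+.065*d
    print('foot',foot,'bin centre',foot-R@[.097,-.153],'wedge',o,'foot in wedge',(foot-o)@d,(foot-o)@n)
    print(' edge dir',[np.arctan2(*(e[i]-h[i])[::-1]) for i in (0,1)])
E
```

```text
corner [0.62120844 0.10966135] wallpt [0.45210964 0.0956652 ] heel [array([0.58771701, 0.02858587]), array([0.63051481, 0.03677147])] enter [array([0.57404888, 0.10330913]), array([0.61671959, 0.10849013])]
wall dir angle 0.08258082429870944
foot [0.59107671 0.1342597 ] bin centre [0.48178676 0.27873706] wedge [0.59682708 0.09650644] foot in wedge 0.03815956170467372 -0.0014909222798445644
 edge dir [np.float64(1.7517129239150642), np.float64(1.7608272814536419)]
foot [0.59133866 0.13457713] bin centre [0.4835835  0.28020276] wedge [0.59682708 0.09650644] foot in wedge 0.03842174816350619 -0.0018081648443625308
 edge dir [np.float64(1.7517129239150642), np.float64(1.7608272814536419)]
```

>>> {"fn": "play_rows", "kwargs": {
  "translation": [
    [0.003,0,0],
    [0.003,0,0],
    [0.003,0,0],
    [0.002,0,0],
    [0,0,0]
  ],
  "yaw": [0,0,0,0,0],
  "hand": [0.16,0.16,0.16,0.16,0.16]
}}

```text
time_s: 6.9
tool_pos: [0.6102, 0.0324, 0.0325]
orientation: [-3.142, -0.0, 1.761]
ft_force: [-0.1, -0.6, 0.4]
opening: 0.0153
```

>>> {"fn": "play_rows", "kwargs": {
  "translation": [
    [0.001,0,0],
    [0.001,0,0],
    [0,0,0]
  ],
  "yaw": [0,0,0],
  "hand": [0.16,0.16,0.16]
}}

```text
time_s: 7.2
tool_pos: [0.6099, 0.034, 0.0324]
orientation: [3.142, -0.0, 1.761]
ft_force: [0.4, 0.2, 0.1]
opening: 0.0152
```

>>> {"fn": "play_rows", "kwargs": {
  "translation": [
    [0.001,0,0],
    [0.001,0,0],
    [0,0,0]
  ],
  "yaw": [0,0,0],
  "hand": [0.16,0.16,0.16]
}}

```text
time_s: 7.5
tool_pos: [0.6095, 0.0359, 0.0324]
orientation: [3.142, 0.0, 1.761]
ft_force: [0.0, -0.1, -0.8]
opening: 0.0149
```

>>> {"fn": "play_rows", "kwargs": {
  "translation": [
    [0.001,0,0],
    [0.001,0,0]
  ],
  "yaw": [0,0],
  "hand": [0.16,0.16]
}}

```text
time_s: 7.7
tool_pos: [0.6094, 0.0373, 0.0325]
orientation: [3.141, 0.001, 1.761]
ft_force: [0.3, -2.3, 0.1]
opening: 0.0149
```

>>> {"fn": "play_rows", "kwargs": {
  "translation": [
    [0.001,0,0],
    [0.0005,0,0]
  ],
  "yaw": [0,0],
  "hand": [0.16,0.16]
}}

```text
time_s: 7.9
tool_pos: [0.6092, 0.0385, 0.0325]
orientation: [3.141, 0.002, 1.761]
ft_force: [1.8, -4.2, -0.6]
opening: 0.0149
```

>>> {"fn": "play_rows", "kwargs": {
  "translation": [
    [0.001,0,0],
    [0.0005,0,0]
  ],
  "yaw": [0,0],
  "hand": [0.16,0.16]
}}

```text
time_s: 8.1
tool_pos: [0.6091, 0.0396, 0.0325]
orientation: [3.141, 0.002, 1.762]
ft_force: [1.1, -5.8, -1.5]
opening: 0.0147
```

Contact came at about y 0.0367, and the push now reads about 5.9 N, so the wedge is snug. I'll back off, rise and close the fingers.

>>> {"fn": "play_rows", "kwargs": {
  "translation": [
    [-0.004,0,0],
    [-0.01,0,0],
    [-0.02,0,0],
    [0,0,0],
    [0,0,-0.04],
    [0,0,-0.04],
    [0,0,-0.04],
    [0,0,-0.05],
    [0,0,-0.05],
    [0,0,0]
  ],
  "yaw": [0,0,0,0,0,0,0,0,0,0],
  "hand": [0.16,0.16,0.16,0.16,0,0,0,0,0,0]
}}

```text
time_s: 9.1
tool_pos: [0.6186, 0.008, 0.2607]
orientation: [3.127, 0.003, 1.761]
ft_force: [1.1, 0.3, -0.4]
opening: 0.0004
```

```bash
python3 - <<'E'
from geo import *
t=grab('top','t4'); s=grab('scene','s4');w=grab('wrist','w4'); print(sense()['tool_pos'],sense()['ft_force'],sense()['opening'])
s0=dict(np.load('pics/scene0.npz'))
o=np.zeros((480,800,3),np.uint8)
o[:240,:320]=cv2.resize(s0['pixels'][110:320,290:550],(320,240)); o[240:,:320]=cv2.resize(s['pixels'][110:320,290:550],(320,240)); o[:360,320:]=cv2.resize(w['pixels'],(480,360))
cv2.imwrite('pics/c6.png',o[:,:,::-1])
# bin shift in scene: patch tracking of far parts of the bin
g0=cv2.cvtColor(s0['pixels'],cv2.COLOR_RGB2GRAY);g=cv2.cvtColor(s['pixels'],cv2.COLOR_RGB2GRAY)
P=np.array([[388,215],[397,245],[518,215],[541,182],[520,241],[385,270]],np.float32)[:,None]
q,st,er=cv2.calcOpticalFlowPyrLK(g0,g,P,None,winSize=(15,15)); print((q-P)[:,0].round(2).tolist(),st.ravel())
E
```

```text
[0.61428251 0.00805677 0.25190587] [ 0.12968741 -0.33120184 -0.42911954] 0.0007153285954629436
[[0.4000000059604645, -49.16999816894531], [0.009999999776482582, -0.20000000298023224], [0.05000000074505806, -0.1599999964237213], [-0.03999999910593033, -0.07999999821186066], [0.05000000074505806, 0.15000000596046448], [-0.10000000149011612, 0.17000000178813934]] [1 1 1 1 1 1]
```

View pics/c6.png

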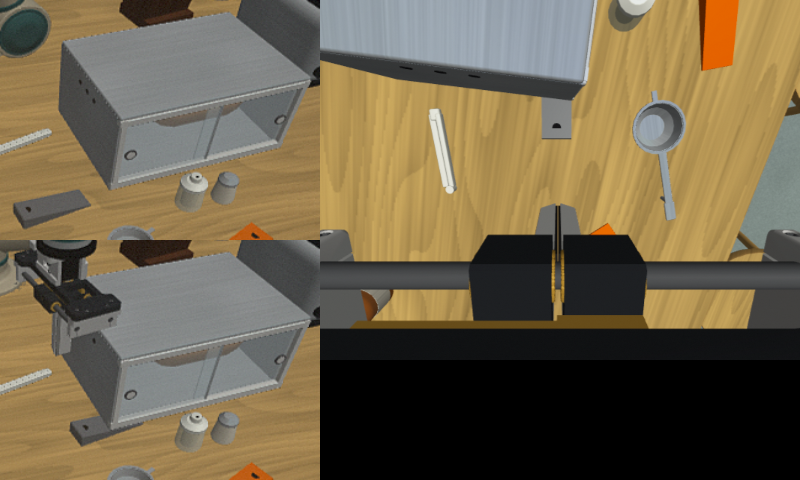

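The bin hasn't moved (features shifted by 0.2 px or less) and the wedge is seated under the corner. Now I'll go over the corner and press.

>>> {"fn": "play_rows", "kwargs": {
  "translation": [
    [0.025,0,0],
    [0.03,0,0],
    [0.03,0,0],
    [0.025,0,0],
    [0.015,0,0],
    [0,0,0],
    [0,0,0.01],
    [0,0,0.01],
    [0,0,0.002],
    [0,0,0]
  ],
  "yaw": [0,0,0,0,0,0,0,0,0,0],
  "hand": [0,0,0,0,0,0,0,0,0,0]
}}

```text
time_s: 10.25
tool_pos: [0.5911, 0.1292, 0.2293]
orientation: [-3.14, 0.0, 1.76]
ft_force: [0.4, -0.7, 0.0]
opening: 0.0003
```

>>> {"fn": "play_rows", "kwargs": {
  "translation": [
    [0,0,0.001],
    [0,0,0.001],
    [0,0,0]
  ],
  "yaw": [0,0,0],
  "hand": [0,0,0]
}}

```text
time_s: 10.55
tool_pos: [0.5915, 0.13, 0.2286]
orientation: [3.141, 0.0, 1.761]
ft_force: [-0.0, -0.2, -1.2]
opening: 0.0002
```

>>> {"fn": "play_rows", "kwargs": {
  "translation": [
    [0,0,0.001],
    [0,0,0.001],
    [0,0,0]
  ],
  "yaw": [0,0,0],
  "hand": [0,0,0]
}}

```text
time_s: 10.85
tool_pos: [0.5913, 0.1302, 0.2264]
orientation: [-3.141, 0.0, 1.761]
ft_force: [0.1, -0.0, -0.2]
opening: 0.0003
```

>>> {"fn": "play_rows", "kwargs": {
  "translation": [
    [0,0,0.001],
    [0,0,0.001],
    [0,0,0]
  ],
  "yaw": [0,0,0],
  "hand": [0,0,0]
}}

```text
time_s: 11.15
tool_pos: [0.5915, 0.1302, 0.2249]
orientation: [3.141, 0.0, 1.761]
ft_force: [-0.9, 0.2, 2.8]
opening: 0.0008
```

>>> {"fn": "play_rows", "kwargs": {
  "translation": [
    [0,0,0.001],
    [0,0,0]
  ],
  "yaw": [0,0],
  "hand": [0,0]
}}

```text
time_s: 11.35
tool_pos: [0.5916, 0.1302, 0.2248]
orientation: [3.14, 0.0, 1.761]
ft_force: [-1.1, -1.0, 6.0]
opening: 0.0001
```

>>> {"fn": "play_rows", "kwargs": {
  "translation": [
    [0,0,0.001],
    [0,0,0],
    [0,0,0],
    [0,0,0],
    [0,0,0],
    [0,0,0],
    [0,0,0],
    [0,0,0]
  ],
  "yaw": [0,0,0,0,0,0,0,0],
  "hand": [0,0,0,0,0,0,0,0]
}}

```text
time_s: 12.15
tool_pos: [0.5917, 0.1301, 0.2246]
orientation: [3.139, 0.0, 1.761]
ft_force: [-1.9, -0.4, 9.5]
opening: 0.0005
```

>>> {"fn": "play_rows", "kwargs": {
  "translation": [
    [0,0,0],
    [0,0,0]
  ],
  "yaw": [0,0],
  "hand": [0,0]
}}

```text
time_s: 12.35
tool_pos: [0.5917, 0.1301, 0.2247]
orientation: [3.139, 0.0, 1.761]
ft_force: [-2.9, -0.1, 10.0]
opening: 0.0008
```

```bash
python3 - <<'E'
from h import *
s=grab('scene','s5'); print(sense()['tool_pos'],sense()['ft_force'])
s0=dict(np.load('pics/scene0.npz'))
g0=cv2.cvtColor(s0['pixels'],cv2.COLOR_RGB2GRAY);g=cv2.cvtColor(s['pixels'],cv2.COLOR_RGB2GRAY)
P=np.array([[397,245],[518,215],[541,182],[520,241],[385,270]],np.float32)[:,None]
q,st,er=cv2.calcOpticalFlowPyrLK(g0,g,P,None,winSize=(15,15)); print((q-P)[:,0].round(2).tolist(),st.ravel())
E
```

```text
[0.59167518 0.13012707 0.22465875] [-2.35184652 -0.67011019  9.42459868]
[[0.009999999776482582, -0.07999999821186066], [0.029999999329447746, -0.07000000029802322], [0.009999999776482582, -0.009999999776482582], [0.09000000357627869, 0.029999999329447746], [0.029999999329447746, 0.3199999928474426]] [1 1 1 1 1]
```

A 10 N press was held for over a second and the bin stayed within a fraction of a pixel. Now I'll take the hand away.

>>> {"fn": "play_rows", "kwargs": {
  "translation": [
    [0,0,-0.003],
    [0,0,-0.01],
    [0,0,-0.03],
    [0,0,-0.04],
    [-0.04,0,-0.02],
    [-0.04,0,0],
    [-0.04,0,0],
    [-0.04,0,0],
    [0,0,0],
    [0,0,0]
  ],
  "yaw": [0,0,0,0,0,0,0,0,0,0],
  "hand": [0,0,0,0,0,0,0,0,0,0]
}}

```text
time_s: 13.4
tool_pos: [0.6217, -0.0276, 0.3252]
orientation: [-3.141, -0.001, 1.759]
ft_force: [-0.6, 0.3, -0.3]
opening: 0.0002
```

```bash
python3 - <<'E'
from h import *
s=grab('scene','s6'); print(sense()['tool_pos'],sense()['ft_force'])
s0=dict(np.load('pics/scene0.npz'))
g0=cv2.cvtColor(s0['pixels'],cv2.COLOR_RGB2GRAY);g=cv2.cvtColor(s['pixels'],cv2.COLOR_RGB2GRAY)
P=np.array([[397,245],[518,215],[541,182],[520,241],[385,270]],np.float32)[:,None]
q,st,er=cv2.calcOpticalFlowPyrLK(g0,g,P,None,winSize=(15,15)); print((q-P)[:,0].round(2).tolist(),st.ravel())
cv2.imwrite('pics/s6v.png',s['pixels'][:,:,::-1])
E
```

```text
[ 0.621547   -0.02659599  0.32536431] [-0.31952417  0.22718452 -0.46823562]
[[0.03999999910593033, -0.20999999344348907], [0.03999999910593033, -0.1599999964237213], [-0.05000000074505806, -0.07999999821186066], [-0.019999999552965164, 0.09000000357627869], [-0.10999999940395355, 0.18000000715255737]] [1 1 1 1 1]
```

View pics/s6v.png

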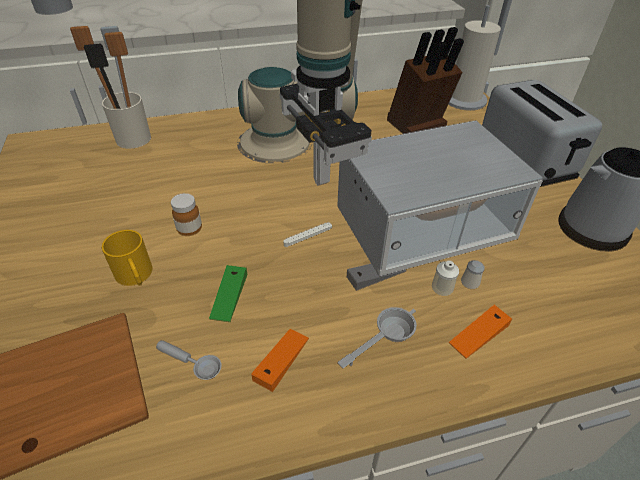

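The hand is clear of everything. The wedge sits under the front left corner at (375,275), and everything else is where it was.

```bash
python3 -c "
from plant import job_done; print(job_done())"
```

```text
the job is handed in; nothing more can be done
None
```

I pushed the grey wedge thin edge first under the bin's short foot, checked the corner with a fingertip press, and handed the job in at about 13.5 s. No verdict came back.

- **Wedge:** I stopped about 3 mm past first contact, with roughly 6 N of resistance. Measured just before the last push, the foot was within about 2 mm of the wedge's middle line.
- **Press test:** I held about 9.5–10 N down over the corner for about 1 s, and the bin did not rock. Five points tracked on the bin moved at most 0.3 pixel.
- **After taking the hand away:** the same five points were within about 0.2 pixel of their starting positions, so the bin stayed level and in place. In the last picture the other things look undisturbed and the robot touches nothing.
- **Not confirmed:** I could not measure the force between wedge and foot directly; I inferred it from the push resistance.
- **Measurements that disagreed:** the top and scene views placed the foot about 6–8 mm apart. The wrist view settled it, and contact then came about where predicted.

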